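Find and mark the tight spot of the speculum carousel

ROBOT

A 6-joint arm with a two-finger parallel gripper is mounted at the origin on the work surface. World frame = base frame: x ahead of the robot, y to its left, z up, the work surface at z = 0. Lengths are in m, angles in rad, forces in N, time in s.
With the tool pointing down it reaches from about 0.4 to 0.825 m from the base axis. Payload 7 kg.
Tool frame: the origin (TCP) lies at the very end of the fingers, on their centre line; the grasp point (between the pads) lies 19 mm behind it; z points along the fingers, y is the direction in which the jaws open and shut (so a half turn about z gives the same grasp; the last joint's range is limited). The gripper opens to 88 mm and grips with 3 to 60 N. Pads are 19 mm wide; open, the fingers measure 130 mm over their backs; the gripper's body (78 mm by 193 mm) begins 47 mm behind the grasp point.
Start: joints at [-0.891, 0.359, 0.012, 0, -1.224, -0.288], TCP at [0.258, -0.624, 0.227] pointing down, gripper open.
Joint ranges: [-3.07, 3.07], [-1.43, 2.12], [-1.02, 1.25], [-3.03, 1.67], [-3.05, -0], [-3.03, 3.03]. Speed limits (rad/s): [2.39, 2.39, 3.01, 3.14, 3.14, 3.14].

INTERFACE

Orientations are given as [roll, pitch, yaw] about the fixed x, y, z axes, in that order (R = Rz(yaw) Ry(pitch) Rx(roll)).
In Python, from station import arm gives the robot as it stands.
- The arm moves only by the shell command python3 -m inch 'ROWS' [FORCE]. ROWS is text: rows parted by semicolons, each of 7 numbers parted by spaces: the closure, from 0 (fully open) to 1 (shut), then the shift along the tool's x, y, z each as a share of 300 mm, from -1 to 1, then the turn, a rotation vector about the tool's x, y, z each as a share of 60 degrees, from -1 to 1. In form: grip tx ty tz rx ry rz; .... A call has 1 to 12 rows; each row is the pose to reach, as a shift and turn from the pose commanded when the call began, along the tool's axes at that moment; what a row does not reach only later rows make up. A row lasts 1/10 s, in which the tool goes at most 50 mm and 8.59 degrees, less where a joint would pass 70% of its speed; a pose out of reach is approached as far as the arm can. A call with a number of a shift or a turn outside -1 to 1 is refused whole. A call with a gripper value outside its range is refused whole. The fingers move at their own pace and stop on an object; FORCE is the grip in N (left out, the last holds). Time passes only in rows, so rows that repeat a pose let the fingers close. It gives the time, the measured TCP pose, the force and the opening at its end, in the units of the state.
- arm.get_state(): the state, without advancing time (a new reading comes with each control period).
- arm.grab_frame(name): name is "scene" or "top" or "wrist"; returns a dict with "img" (480x640x3 uint8, red, green, blue), "range_z" (480x640 float32, m along the optical axis (not along the pixel's ray), 0 where there is no reading), "fx", "fy", "cx", "cy" (pixels), "dist" ([k1, k2, p1, p2, k3] as OpenCV has them; the pictures are not rectified), "extrinsics" (4x4, takes a point from world to camera coordinates); the wrist camera has in their place "tool_from_camera" (4x4, takes a point from camera to tool coordinates, whose origin is the TCP and whose axes are the flange's). Camera axes: x right, y up, looking along -z (the intrinsics and any distortion apply to the point x, -y, -z); pixel columns grow to the right and rows downward; lengths in m; the calibration is good to about 2 mm. A picture is of the moment at which its call begins: read the wrist's pose just before it.
- arm.job_done(): hands the job in, once; it reports no verdict.
The state is a dict: "t": time; "q": joint angles; "qd": joint speeds; "joint_efforts": joint torques, N m; "eef_pos": TCP position; "ee_rot": TCP orientation; "force": force on the tool from outside, world axes, zero at the start; "moment": the same for the moment, N m; "width": finger opening in m.
Only numpy, scipy, OpenCV 4.12 (cv2) and the standard library are available. Lean on these libraries where they do the work, as an engineer would, in place of code of your own. Each camera call takes 0.05 s, during which the arm holds its last target.

TASK

The speculum carousel rubs on its shoe at one place in its turn. Take it by its crank knob and turn it slowly and gently, without straining the sprung knob in or out, feeling for the tight stretch; leave it standing with the middle of that stretch at the shoe block, then stand the brass marker weight upright on the disc directly above the shoe, setting it down gently, and let go. Leave everything else on the trolley where it is.

Things in the scene. Friction and masses are not known exactly. Their poses are not given: they have to be found in the camera images.
- stand: fixed white stand of the carousel, foot 144 mm across; its origin is at the table on the carousel's upright axle, z up. Its own -x axis points from the axle to the shoe block.
- disc: flat round aluminium carousel disc, 210 mm across, 8 mm thick, its flat top 60 mm above the table; origin on the axle at the level of the top. Its own -x axis points from the axle to the knob. It turns endlessly either way about the upright axle and stays where it is left. A hub cap 24 mm wide, 10 mm high stands at its middle; the rest of the top is flat but for the knob.
- knob_mid (a point): centre of the round black crank knob, 22 mm in diameter, 34 mm tall, on a stem 65 mm from the axle; this point is 26 mm above the disc's top, the knob's top 16 mm above it. The knob spins freely on its stem, so a hand that holds it need not turn. The stem is sprung along the disc's radius (3 N per mm, in or out) and must not be forced over 5 mm out of line; it is stiff along the turn.
- block: fixed white shoe block with a black index plate, 30 mm wide, reaching under the disc's rim and standing up just outside it, level with the disc's top; it hides a spring-loaded rubber shoe that presses up on the disc's underside at the tight stretch. Origin and axes as the stand's.
- over_shoe (a point): point at the level of the disc's top straight above the shoe, 88 mm from the axle, 17 mm in from the disc's edge; fixed to the block. The tight stretch passes it once a turn: about 28 degrees of turn long, hidden, anywhere but within 65 degrees of the knob, never here at the start. Drag at the knob: under 1 N, light and even, elsewhere; about 8 N in the stretch, to 14 N running up onto it.
- marker_mid (a point): centre of the brass marker weight, an upright cylinder 24 mm in diameter and 44 mm tall (its top 10 mm is narrower, 17 mm), 120 g, standing loose on the table; this point is 22 mm above its underside, z up along it.
- speculum_a_mid (a point): bystander: black ear speculum, a cone 23 mm wide and 36 mm tall; point at half height.
- speculum_b_mid (a point): bystander: a second black ear speculum like the other; point at half height.
- otoscope_mid (a point): bystander: brass otoscope lying down, 150 mm long, 28 mm thick; point at its middle.
- mirror_mid (a point): bystander: nickel head mirror lying flat, 88 mm across with a 50 mm stem; point at the mirror's middle.
- basin_mid (a point): bystander: white enamel basin, 170 mm across, 55 mm tall; point on its axis at half height.
There are look-alikes about, which are no part of the job. What is shaped like the stand but pink or turquoise is not meant.

How it is judged:
On the way, in this order (a step that is already met when the one before it is completed fails the run):
1. the disc stands still with its tight stretch rubbing on the shoe, the marker not yet on the disc (contact force between disc and block above 7 N and angular speed of disc below 0.1 rad/s and distance of marker_mid from where it was at the start of the episode below 0.02 m), for 0.3 s.
2. the marker stands upright on the disc above the shoe (horizontal distance between marker_mid and over_shoe below 0.012 m and z of marker_mid in the frame of disc below 0.026 m and angle between marker_mid's own z axis and vertical below 0.15 rad), for 0.2 s.
At the end, for the whole second after the job is handed in: The disc is at rest with the full-drag part of its tight stretch (within about 10 degrees of turn of its middle) on the shoe, which then presses the disc with more than 7 N; the marker weight stands upright (within 0.1 rad) on the disc within 12 mm of the point above the shoe (contact force between disc and block above 7 N and angular speed of disc below 0.05 rad/s and horizontal distance between marker_mid and over_shoe below 0.012 m and z of marker_mid in the frame of disc between 0.018 and 0.026 m and angle between marker_mid's own z axis and vertical below 0.1 rad); the robot touches nothing.
It fails at once if the carousel is spun faster than 3 rad/s (angular speed of disc above 3 rad/s).
It fails at once if a bystander is pushed more than 20 mm (distance of any of speculum_a_mid, speculum_b_mid, otoscope_mid, mirror_mid, basin_mid from where it was at the start of the episode above 0.02 m).
It fails at once if the knob's sprung stem is forced more than 5 mm in or out of line (about 15 N) (x of knob_mid in the frame of disc below -0.07 m or x of knob_mid in the frame of disc above -0.06 m).
It fails at once if the marker is pressed or dropped on the disc with over 25 N (contact force between marker and disc above 25 N).
It also fails if it takes over 72 s, if anything falls off the work surface, if the arm or the gripper's body presses on something with over 40 N, if the wrist force passes 120 N, or if a joint passes its speed limit or range.

## Working session

There is one attempt and no reset: what is moved stays moved. The work goes in short steps, Python scripts to look and compute and a shell command to move; the robot and the scene stay as the last step left them, time stands still between calls to the robot, and variables do not carry over. Pictures are saved under pics/ and viewed, and the job is handed in when it is done.

```bash
ls; mkdir -p pics; python3 - <<'E'
from station import arm
import cv2
s=arm.get_state(); print({k:s[k] for k in s})
for n in ["scene","top","wrist"]:
    f=arm.grab_frame(n); cv2.imwrite(f"pics/{n}0.png",f["img"][:,:,::-1])
    print(n,f["fx"],f["cx"],f["cy"],f["dist"],f.get("extrinsics",f.get("tool_from_camera")))
E
```

```text
pics
{'t': 0.0, 'q': array([-8.90905575e-01,  3.59400646e-01,  1.10587887e-02, -3.44293446e-04,
       -1.22414046e+00, -2.88119085e-01]), 'qd': array([-6.65431738e-04,  1.22655865e-03, -7.41692871e-04, -2.19492579e-05,
       -7.27518380e-04,  6.26227687e-04]), 'joint_efforts': array([-1.32376204e-03, -5.82716453e+01,  2.93060696e+01,  6.99703708e+00,
        6.89007895e-03, -1.94962754e-04]), 'eef_pos': array([ 0.25752089, -0.6233998 ,  0.22561484]), 'ee_rot': array([ 3.13988419e+00, -1.68801464e-04, -2.74993809e+00]), 'force': array([-0.0925471 ,  0.67791316, -0.63918785]), 'moment': array([ 0.01438977, -0.04046134,  0.03031768]), 'width': 0.0876734394068705}
scene 579.7566119996073 318.4698449219906 239.28090352142712 [-0.12384771  0.          0.          0.          0.        ] [[-0.05997442  0.99796285 -0.02175349  0.05807077]
 [-0.64673796 -0.02224847  0.76238771  0.23272915]
 [ 0.76035063  0.05979257  0.64675479 -1.72962074]
 [ 0.          0.          0.          1.        ]]
top 439.88981557874877 317.3468292582004 244.57845522739004 [-0.04145741  0.          0.          0.          0.        ] [[-8.03807163e-04 -9.99886445e-01  1.50483132e-02 -4.80692902e-02]
 [ 9.92254834e-01  1.07175603e-03  1.24214312e-01 -4.82654744e-01]
 [-1.24216335e-01  1.50316059e-02  9.92141297e-01 -1.24614074e+00]
 [ 0.00000000e+00  0.00000000e+00  0.00000000e+00  1.00000000e+00]]
wrist 342.81066105514884 321.70181224861125 241.93946109975724 [0.01651708 0.         0.         0.         0.        ] [[ 3.71199061e-04  9.66338198e-01  2.57274852e-01  6.96182458e-02]
 [ 9.99999826e-01 -4.76772924e-04  3.47973738e-04 -1.61476730e-06]
 [ 4.58921998e-04  2.57274678e-01 -9.66338207e-01 -1.59206259e-01]
 [ 0.00000000e+00  0.00000000e+00  0.00000000e+00  1.00000000e+00]]
```

View pics/top0.png

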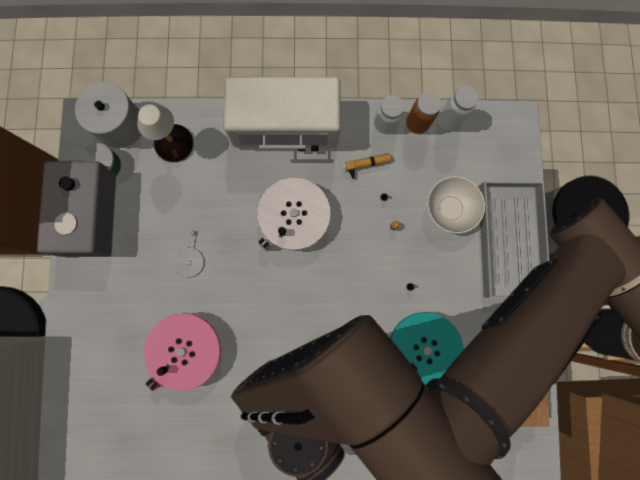

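View pics/scene0.png

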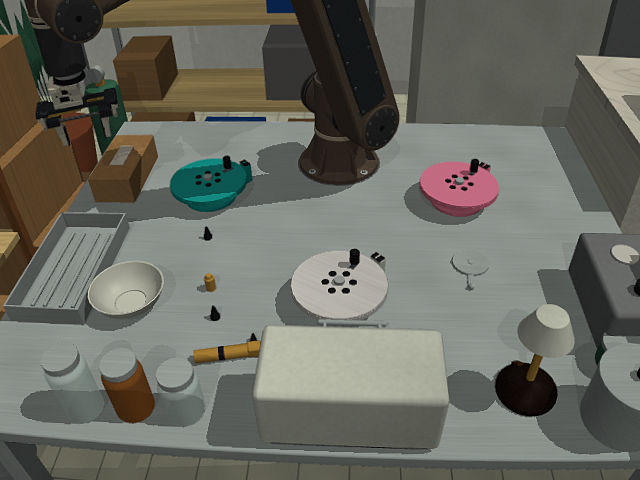

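View pics/wrist0.png

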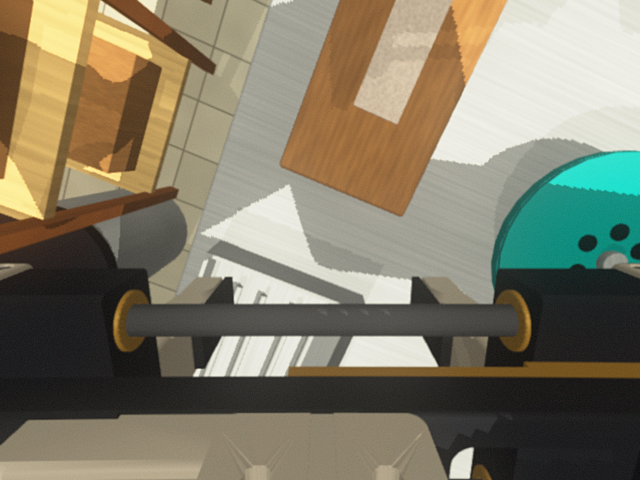

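```bash
cat > h.py <<'E'
from station import arm
import cv2, numpy as np
from scipy.spatial.transform import Rotation as R
def cam(n):
    s=arm.get_state(); f=arm.grab_frame(n)
    if n=="wrist":
        T=np.eye(4); T[:3,:3]=R.from_euler('xyz',s['ee_rot']).as_matrix(); T[:3,3]=s['eef_pos']
        f['wfc']=T@f['tool_from_camera']
    else: f['wfc']=np.linalg.inv(f['extrinsics'])
    f['K']=np.array([[f['fx'],0,f['cx']],[0,f['fy'],f['cy']],[0,0,1]]); return f
def ray(f,uv):
    uv=np.asarray(uv,float).reshape(-1,1,2)
    n=cv2.undistortPoints(uv,f['K'],np.array(f['dist'])).reshape(-1,2)
    d=np.c_[n[:,0],-n[:,1],-np.ones(len(n))]
    return f['wfc'][:3,3], d@f['wfc'][:3,:3].T
def plane(f,uv,z):
    o,d=ray(f,uv); return o+d*((z-o[2])/d[:,2])[:,None]
def proj(f,P):
    P=np.atleast_2d(P); c=(P-f['wfc'][:3,3])@f['wfc'][:3,:3]
    return cv2.projectPoints((c*[1,-1,-1]).reshape(-1,1,3),np.zeros(3),np.zeros(3),f['K'],np.array(f['dist']))[0].reshape(-1,2)
def cloud(f):
    v,u=np.mgrid[:480,:640]; o,d=ray(f,np.c_[u.ravel(),v.ravel()])
    return (o+d*f['range_z'].reshape(-1,1)).reshape(480,640,3)
def circ(P):
    A=np.c_[2*P,np.ones(len(P))]; x=np.linalg.lstsq(A,(P**2).sum(1),rcond=None)[0]
    return x[:2],np.sqrt(x[2]+x[:2]@x[:2])
def blob(mask,lo=5):
    n,l,s,c=cv2.connectedComponentsWithStats(mask.astype(np.uint8))
    return [(s[i].tolist(),c[i].round(1).tolist()) for i in range(1,n) if s[i,4]>=lo]
E
python3 - <<'E'
from h import *
f=cam("top"); C=cloud(f); im=f['img']
big=cv2.resize(im[160:310,220:440],None,fx=3.6,fy=3.6,interpolation=cv2.INTER_CUBIC)[:,:,::-1]; cv2.imwrite("pics/topc.png",big)
# top of disc: depth height 0.06
m=(abs(C[:,:,2]-.06)<.006); m[:,:240]=0; m[:,345:]=0; m[:165]=0;m[260:]=0
print(blob(m,20)); 
p=C[m]; print(p[:,2].mean())
c=cv2.findContours(m.astype(np.uint8),cv2.RETR_EXTERNAL,cv2.CHAIN_APPROX_NONE)[0]; c=max(c,key=len).reshape(-1,2)
P=plane(f,c,.06)[:,:2]; print(circ(P))
hsv=cv2.cvtColor(im,cv2.COLOR_RGB2HSV)
dark=(hsv[:,:,2]<60); dark[:,:240]=0;dark[:,430:]=0;dark[:170]=0;dark[300:]=0
for s,cc in blob(dark): print(s,cc,plane(f,cc,.06).round(4)[0,:2],plane(f,cc,.102).round(4)[0,:2],plane(f,cc,.018).round(4)[0,:2])
b=(hsv[:,:,0]>8)&(hsv[:,:,0]<25)&(hsv[:,:,1]>120); b[:,340:345]=0
b[:,:340]=0;b[:,430:]=0;b[:140]=0;b[300:]=0
for s,cc in blob(b): print('brass',s,cc,plane(f,cc,.03).round(4)[0],C[int(cc[1]),int(cc[0])])
g=cam("scene"); 
im=g['img'];cv2.imwrite("pics/scc.png",cv2.resize(im[225:345,180:420],None,fx=3.3,fy=3.3,interpolation=cv2.INTER_CUBIC)[:,:,::-1])
E
```

```text
[([257, 178, 74, 72, 3968], [293.7, 213.0]), ([258, 238, 12, 11, 68], [263.5, 243.0])]
0.059460099422955444
(array([0.57027529, 0.02022664]), np.float64(0.10349946232496152))
[349, 170, 6, 9, 37] [352.1, 173.1] [ 0.688  -0.1485] [ 0.6757 -0.1445] [ 0.7004 -0.1526]
[381, 194, 7, 7, 39] [383.9, 196.9] [ 0.6178 -0.2397] [ 0.6078 -0.2325] [ 0.6277 -0.2468]
[287, 202, 4, 4, 14] [288.5, 203.7] [0.597 0.035] [0.5877 0.0329] [0.6062 0.0372]
[297, 202, 4, 4, 15] [298.6, 203.6] [0.5973 0.0061] [0.588  0.0049] [0.6066 0.0073]
[281, 211, 5, 4, 16] [283.0, 212.5] [0.5713 0.0506] [0.5629 0.0479] [0.5797 0.0533]
[302, 211, 4, 4, 14] [303.7, 212.5] [ 0.5714 -0.0086] [ 0.563  -0.0093] [ 0.5798 -0.0079]
[287, 220, 4, 4, 15] [288.4, 221.6] [0.5449 0.0349] [0.5374 0.0328] [0.5524 0.0371]
[297, 220, 4, 4, 14] [298.7, 221.5] [0.5452 0.0056] [0.5377 0.0044] [0.5527 0.0067]
[279, 227, 7, 9, 49] [281.8, 231.2] [0.5172 0.0535] [0.5106 0.0507] [0.5237 0.0563]
[259, 238, 5, 6, 17] [261.0, 240.6] [0.4902 0.1121] [0.4845 0.1074] [0.4958 0.1169]
[263, 242, 6, 6, 24] [265.7, 244.6] [0.4787 0.0987] [0.4735 0.0943] [0.484 0.103]
[407, 283, 7, 7, 39] [410.0, 286.4] [ 0.3605 -0.3084] [ 0.3593 -0.2989] [ 0.3618 -0.3179]
brass [373, 154, 18, 11, 141] [381.6, 158.9] [ 0.7411 -0.2404  0.03  ] [ 0.74491436 -0.23913221  0.02690042]
brass [346, 158, 26, 13, 217] [358.5, 163.7] [ 0.7259 -0.1709  0.03  ] [ 0.72845314 -0.1696009   0.02859505]
brass [391, 222, 8, 8, 51] [394.4, 225.2] [ 0.5402 -0.2739  0.03  ] [ 0.53937675 -0.27116751  0.03830213]
```

View pics/topc.png

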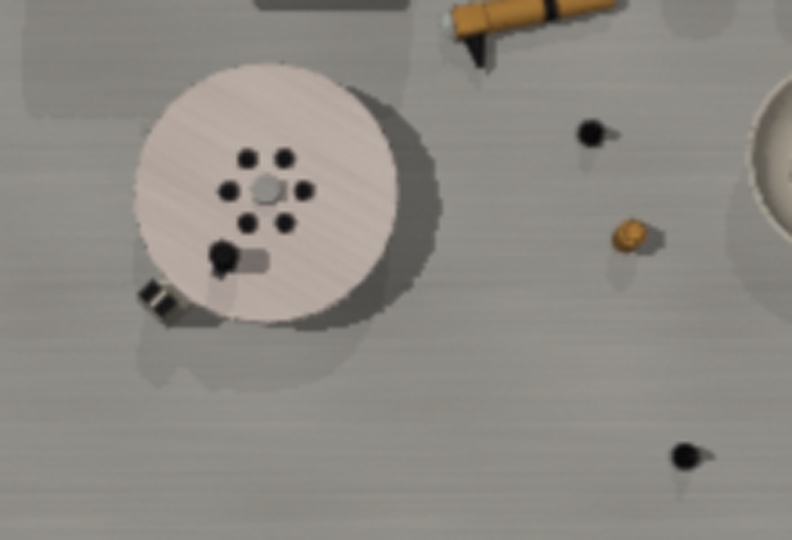

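View pics/scc.png

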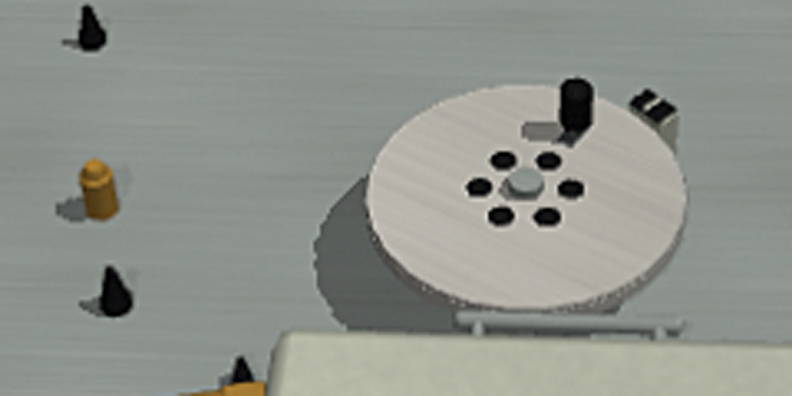

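```bash
cat >> h.py <<'E'
def rel(target,yaw=None):
    "print shares of shift/turn from current measured pose to world target"
    s=arm.get_state(); M=R.from_euler('xyz',s['ee_rot'])
    d=M.inv().apply(np.array(target)-s['eef_pos'])/.3
    t=np.zeros(3)
    if yaw is not None: t=(M.inv()*R.from_euler('xyz',[np.pi,0,yaw])).as_rotvec()/np.radians(60)
    print('t',s['t'],'shift',d.round(4),'turn',t.round(4))
E
python3 -c "
from h import *
rel([.60,-.27,.24],-np.pi)"
```

```text
t 0.25 shift [-1.5048  0.6539 -0.0459] turn [ 7.000e-04 -2.000e-04  3.741e-01]
```

```bash
python3 -m inch '0.3 -0.15 0.065 -0.01 0 0 0.09; 0.3 -0.3 0.13 -0.02 0 0 0.18; 0.3 -0.45 0.195 -0.03 0 0 0.27; 0.3 -0.6 0.26 -0.04 0 0 0.374; 0.3 -0.75 0.327 -0.046 0 0 0.374; 0.3 -0.9 0.39 -0.046 0 0 0.374; 0.3 -1 0.435 -0.046 0 0 0.374;0.3 -1 0.435 -0.046 0 0 0.374;0.3 -1 0.435 -0.046 0 0 0.374'; python3 -c "
from h import *
rel([.60,-.27,.24],-np.pi)"
```

```text
t: 1.15
eef_pos: [0.4857, -0.3879, 0.2402]
ee_rot: [3.141, -0.0, -3.139]
force: [-0.5, 0.2, 1.2]
width: 0.0613
t 1.15 shift [-0.3818  0.3922  0.0007] turn [ 0.0001 -0.0003  0.002 ]
```

```bash
python3 -m inch '0.3 -0.13 0.13 0 0 0 0; 0.3 -0.26 0.26 0 0 0 0; 0.3 -0.382 0.392 0 0 0 0.002; 0.3 -0.382 0.392 0 0 0 0.002;0.3 -0.382 0.392 0 0 0 0.002'; python3 - <<'E'
from h import *
f=cam("wrist"); im=f['img']; cv2.imwrite("pics/w1.png",im[:,:,::-1]); C=cloud(f)
hsv=cv2.cvtColor(im,cv2.COLOR_RGB2HSV)
b=(hsv[:,:,0]>8)&(hsv[:,:,0]<25)&(hsv[:,:,1]>120)
for s,cc in blob(b,30): print('brass',s,cc,plane(f,cc,.022).round(4)[0],C[int(cc[1]),int(cc[0])])
rel([.65,.03,.24],-np.pi)
E
```

```text
t: 1.65
eef_pos: [0.6005, -0.2703, 0.2397]
ee_rot: [3.141, -0.001, 3.141]
force: [-0.7, 0.4, 0.0]
width: 0.0615
brass [305, 151, 22, 22, 373] [315.6, 161.7] [ 0.5423 -0.2771  0.022 ] [ 0.54097335 -0.27736026  0.04415464]
brass [170, 290, 27, 62, 863] [180.7, 321.2] [ 0.7302 -0.4409  0.022 ] [ 0.57011564 -0.30414042  0.32495862]
brass [447, 290, 27, 62, 848] [462.7, 321.3] [ 0.7303 -0.1004  0.022 ] [ 0.57058387 -0.23687655  0.32407375]
brass [324, 336, 42, 9, 235] [340.3, 338.7] [ 0.7541 -0.2478  0.022 ] [ 0.74942333 -0.24856758  0.02839119]
brass [226, 361, 404, 19, 4791] [451.5, 370.3] [ 0.7981 -0.1075  0.022 ] [ 0.57656677 -0.24280423  0.33464853]
t 1.7 shift [-1.6660e-01  1.0045e+00 -4.0000e-04] turn [ 0.     -0.0009 -0.0014]
```

View pics/w1.png

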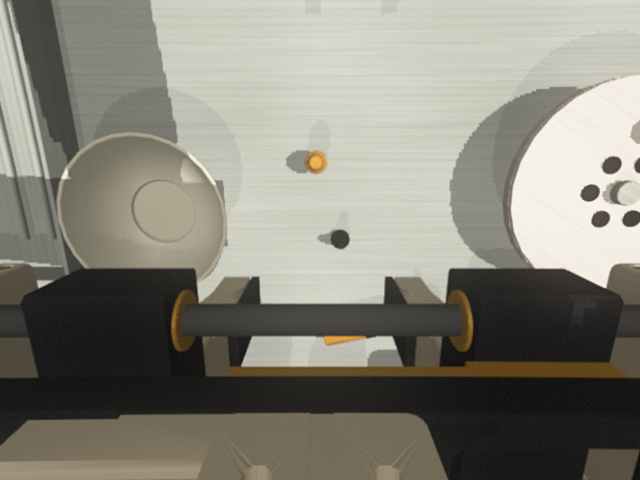

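```bash
python3 -m inch '0.3 -0.03 0.15 0 0 0 0; 0.3 -0.06 0.3 0 0 0 0; 0.3 -0.09 0.45 0 0 0 0; 0.3 -0.12 0.6 0 0 0 0;0.3 -0.15 0.75 0 0 0 0;0.3 -0.166 0.9 0 0 0 0;0.3 -0.166 1 0 0 0 0;0.3 -0.166 1 0 0 0 0;0.3 -0.166 1 0 0 0 0'; python3 - <<'E'
from h import *
f=cam("wrist"); im=f['img']; cv2.imwrite("pics/w2.png",im[:,:,::-1]); C=cloud(f)
hsv=cv2.cvtColor(im,cv2.COLOR_RGB2HSV)
d=(hsv[:,:,2]<60); d[265:]=0
for s,cc in blob(d,30): print(s,cc,plane(f,cc,.06).round(4)[0,:2],plane(f,cc,.102).round(4)[0,:2],C[int(cc[1]),int(cc[0])].round(4))
m=(abs(C[:,:,2]-.102)<.006); m[265:]=0
for s,cc in blob(m,30): print('knobtop',s,cc,plane(f,cc,.102).round(4)[0,:2])
E
```

```text
t: 2.6
eef_pos: [0.6498, 0.0277, 0.2405]
ee_rot: [-3.141, -0.0, 3.139]
force: [-0.1, -0.6, 0.3]
width: 0.0613
[57, 188, 34, 19, 456] [75.6, 197.9] [ 0.6254 -0.2147] [ 0.6198 -0.1848] [ 0.6295 -0.2425  0.0218]
[161, 245, 18, 20, 210] [167.5, 256.7] [ 0.6862 -0.1322] [ 0.6731 -0.1124] [ 0.6974 -0.1508  0.0216]
knobtop [338, 49, 28, 32, 679] [351.6, 64.3] [0.5149 0.0511]
```

View pics/w2.png

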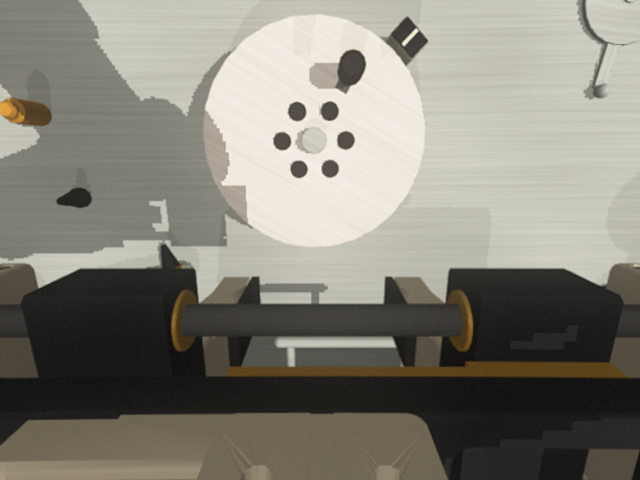

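```bash
python3 - <<'E'
from h import *
f=cam("wrist"); im=f['img']; C=cloud(f)
g=im.max(2); d=(g<110); d[265:]=0; d[:,:250]=0;d[:,440:]=0
H=[]
for s,cc in blob(d,30):
    print(s,cc,plane(f,cc,.06).round(4)[0,:2],plane(f,cc,.102).round(4)[0,:2])
    if 150<s[4]<450: H.append(plane(f,cc,.06)[0,:2])
print(len(H),np.mean(H,0))
m=(abs(C[:,:,2]-.06)<.005); m[265:]=0
c=max(cv2.findContours(m.astype(np.uint8),0,cv2.CHAIN_APPROX_NONE)[0],key=len).reshape(-1,2)
P=plane(f,c,.06)[:,:2]
for i in range(3):
    ce,r=circ(P); P=P[abs(np.linalg.norm(P-ce,axis=1)-r)<.003]
print('rim',ce,r)
w=np.zeros_like(d); w[15:62,385:432]=im.min(2)[15:62,385:432]>225
for s,cc in blob(w,5): print('white',s,cc,plane(f,cc,.06).round(4)[0,:2])
b=np.zeros_like(d); b[15:62,385:432]=g[15:62,385:432]<100
cc=max(cv2.findContours(b.astype(np.uint8),0,2)[0],key=len); print('minrect',cv2.minAreaRect(np.vstack([c for c in cv2.findContours(b.astype(np.uint8),0,2)[0]])))
rc=cv2.boxPoints(cv2.minAreaRect(np.vstack([c for c in cv2.findContours(b.astype(np.uint8),0,2)[0]]))); print(plane(f,rc,.062).round(4)[:,:2], plane(f,rc.mean(0),.062))
E
```

```text
[387, 17, 41, 48, 916] [406.6, 40.1] [0.4869 0.1021] [0.4984 0.0929]
[336, 50, 30, 42, 811] [350.5, 68.7] [0.5094 0.0532] [0.5181 0.05  ]
[289, 102, 17, 19, 234] [297.3, 111.1] [0.5449 0.0045] [0.5493 0.0073]
[322, 102, 17, 18, 237] [329.6, 110.6] [0.5446 0.0345] [0.549  0.0336]
[274, 133, 17, 17, 221] [282.2, 140.8] [ 0.5713 -0.0104] [ 0.5724 -0.0058]
[338, 132, 16, 17, 216] [345.7, 139.9] [0.5706 0.0498] [0.5718 0.0471]
[292, 161, 15, 16, 198] [299.0, 168.7] [0.5972 0.005 ] [0.5951 0.0077]
[323, 161, 16, 16, 201] [330.2, 168.3] [0.5969 0.0352] [0.5948 0.0343]
6 [0.57091959 0.0197633 ]
rim [0.57076154 0.01995132] 0.10388021679063059
white [385, 54, 10, 8, 26] [389.8, 58.0] [0.5009 0.0881]
white [395, 57, 6, 5, 17] [397.8, 58.7] [0.5015 0.0952]
minrect ((407.0000305175781, 39.5), (31.819805145263672, 33.23401641845703), 45.0)
[[0.4872 0.0819]
 [0.4694 0.1013]
 [0.4867 0.1221]
 [0.5051 0.1028]] [[0.48694029 0.10200865 0.062     ]]
```

```bash
python3 -c "
from h import *
rel([.5142,.0512,.071],-np.pi)"
```

```text
t 2.7 shift [0.4525 0.0791 0.5652] turn [-0.0001  0.     -0.0035]
```

```bash
python3 -m inch '0.3 0.15 0.03 0 0 0 0; 0.3 0.3 0.06 0 0 0 0; 0.3 0.4525 0.079 0 0 0 -0.0035; 0.3 0.4525 0.079 0.12 0 0 -0.0035; 0.3 0.4525 0.079 0.24 0 0 -0.0035; 0.3 0.4525 0.079 0.33 0 0 -0.0035;0.3 0.4525 0.079 0.33 0 0 -0.0035'; python3 - <<'E'
from h import *
f=cam("top"); im=f['img'];cv2.imwrite("pics/t3.png",cv2.resize(im[160:310,220:440],None,fx=3.6,fy=3.6)[:,:,::-1])
rel([.5142,.0512,.071],-np.pi)
f=cam("scene"); im=f['img'];cv2.imwrite("pics/s3.png",cv2.resize(im[200:320,260:420],None,fx=4.5,fy=4.5)[:,:,::-1])
E
```

```text
t: 3.4
eef_pos: [0.512, 0.0505, 0.1384]
ee_rot: [-3.14, -0.006, 3.141]
force: [-0.4, 0.2, 0.6]
width: 0.0615
t 3.45 shift [-0.0028  0.0008  0.2321] turn [-0.0015 -0.0026 -0.0001]
```

View pics/s3.png

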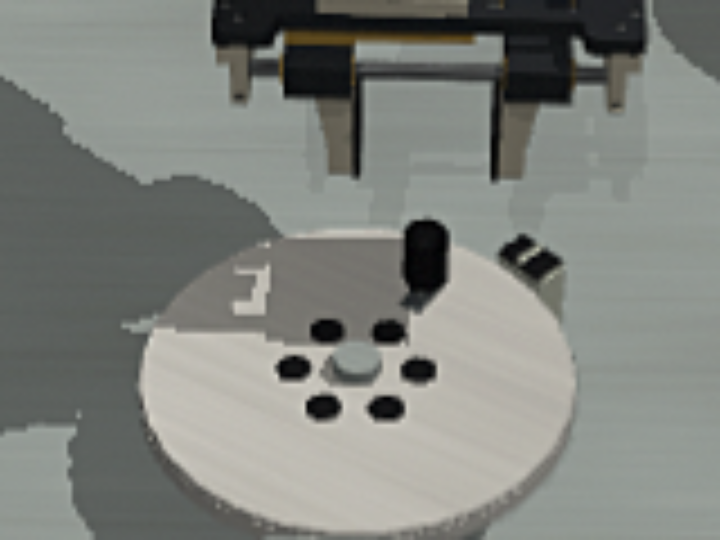

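```bash
python3 -m inch '0.3 -0.002 0.001 0.07 0 0 0; 0.3 -0.002 0.001 0.14 0 0 0; 0.3 -0.002 0.001 0.19 0 0 0;0.3 -0.002 0.001 0.224 0 0 0;0.3 -0.002 0.001 0.224 0 0 0; 0.3 -0.002 0.001 0.224 0 0 0' ; python3 -m inch '0.5 0 0 0 0 0 0;0.65 0 0 0 0 0 0; 0.8 0 0 0 0 0 0;1 0 0 0 0 0 0;1 0 0 0 0 0 0;1 0 0 0 0 0 0' 20;  python3 -c "
from h import *
s=arm.get_state();print(s)"
```

```text
t: 4.1
eef_pos: [0.5159, 0.0532, 0.0752]
ee_rot: [3.141, 0.001, -3.14]
force: [0.4, -0.6, 0.7]
width: 0.0615
t: 4.7
eef_pos: [0.5152, 0.0531, 0.0743]
ee_rot: [-3.142, 0.0, -3.14]
force: [-0.6, -1.0, -0.5]
width: 0.0212
{'t': 4.7, 'q': array([ 4.82245490e-01,  2.58033621e-01, -5.28576901e-01,  1.76050320e-04,
       -7.83975063e-01, -2.05131895e+00]), 'qd': array([-3.68273892e-05,  1.65420341e-03,  1.55275327e-03,  3.53787500e-03,
        2.00801378e-03, -1.08324488e-03]), 'joint_efforts': array([ 6.78397547e-01, -4.28534710e+01,  2.17612571e+01,  4.88636479e+00,
       -2.94641219e-01,  1.64390035e-04]), 'eef_pos': array([0.51515012, 0.05312235, 0.07425417]), 'ee_rot': array([-3.14157981e+00,  2.44342982e-04, -3.13974514e+00]), 'force': array([-0.64415098, -0.95259577, -0.51055101]), 'moment': array([-0.29459823, -0.18884505, -0.03510541]), 'width': 0.021160798060531817}
```

```bash
cat > tab.py <<'E'
import numpy as np,sys
a0,a1,st,k=map(float,sys.argv[1:5])
r=65/300
# blocks of k steps of st deg
a=a0
while (a1-a)*np.sign(st)>1e-6:
    out=[]
    for i in range(1,int(k)+1):
        t0,t=np.radians(a),np.radians(a+i*st)
        out.append("1 %.4f %.4f 0 0 0 0"%(-r*(np.cos(t)-np.cos(t0)), r*(np.sin(t)-np.sin(t0))))
    print(a,'->',a+st*k,'; '.join(out)); a+=st*k
E
python3 tab.py 149.3 189.3 2.5 8; python3 tab.py 189.3 439.3 2.5 4
```

```text
149.3 -> 169.3 1 0.0046 -0.0082 0 0 0 0; 1 0.0089 -0.0167 0 0 0 0; 1 0.0128 -0.0253 0 0 0 0; 1 0.0164 -0.0340 0 0 0 0; 1 0.0195 -0.0429 0 0 0 0; 1 0.0223 -0.0520 0 0 0 0; 1 0.0246 -0.0611 0 0 0 0; 1 0.0266 -0.0704 0 0 0 0
169.3 -> 189.3 1 0.0016 -0.0093 0 0 0 0; 1 0.0027 -0.0187 0 0 0 0; 1 0.0034 -0.0281 0 0 0 0; 1 0.0038 -0.0376 0 0 0 0; 1 0.0037 -0.0470 0 0 0 0; 1 0.0032 -0.0565 0 0 0 0; 1 0.0022 -0.0659 0 0 0 0; 1 0.0009 -0.0752 0 0 0 0
189.3 -> 199.3 1 -0.0017 -0.0093 0 0 0 0; 1 -0.0039 -0.0185 0 0 0 0; 1 -0.0064 -0.0276 0 0 0 0; 1 -0.0093 -0.0366 0 0 0 0
199.3 -> 209.3 1 -0.0033 -0.0089 0 0 0 0; 1 -0.0070 -0.0175 0 0 0 0; 1 -0.0111 -0.0261 0 0 0 0; 1 -0.0155 -0.0344 0 0 0 0
209.3 -> 219.3 1 -0.0048 -0.0081 0 0 0 0; 1 -0.0100 -0.0161 0 0 0 0; 1 -0.0155 -0.0238 0 0 0 0; 1 -0.0213 -0.0312 0 0 0 0
219.3 -> 229.3 1 -0.0061 -0.0072 0 0 0 0; 1 -0.0126 -0.0141 0 0 0 0; 1 -0.0193 -0.0207 0 0 0 0; 1 -0.0264 -0.0270 0 0 0 0
229.3 -> 239.3 1 -0.0073 -0.0060 0 0 0 0; 1 -0.0149 -0.0117 0 0 0 0; 1 -0.0226 -0.0170 0 0 0 0; 1 -0.0307 -0.0220 0 0 0 0
239.3 -> 249.3 1 -0.0082 -0.0046 0 0 0 0; 1 -0
[... 1593 characters left out ...]
3 0.0366 0 0 0 0
379.3 -> 389.3 1 0.0033 0.0089 0 0 0 0; 1 0.0070 0.0175 0 0 0 0; 1 0.0111 0.0261 0 0 0 0; 1 0.0155 0.0344 0 0 0 0
389.3 -> 399.3 1 0.0048 0.0081 0 0 0 0; 1 0.0100 0.0161 0 0 0 0; 1 0.0155 0.0238 0 0 0 0; 1 0.0213 0.0312 0 0 0 0
399.3 -> 409.3 1 0.0061 0.0072 0 0 0 0; 1 0.0126 0.0141 0 0 0 0; 1 0.0193 0.0207 0 0 0 0; 1 0.0264 0.0270 0 0 0 0
409.3 -> 419.3 1 0.0073 0.0060 0 0 0 0; 1 0.0149 0.0117 0 0 0 0; 1 0.0226 0.0170 0 0 0 0; 1 0.0307 0.0220 0 0 0 0
419.3 -> 429.3 1 0.0082 0.0046 0 0 0 0; 1 0.0167 0.0089 0 0 0 0; 1 0.0253 0.0128 0 0 0 0; 1 0.0340 0.0164 0 0 0 0
429.3 -> 439.3 1 0.0089 0.0031 0 0 0 0; 1 0.0180 0.0059 0 0 0 0; 1 0.0271 0.0083 0 0 0 0; 1 0.0364 0.0102 0 0 0 0
```

```bash
cat > pol.py <<'E'
from h import *
s=arm.get_state(); v=s['eef_pos'][:2]-[.571,.020]; a=np.arctan2(v[1],v[0]); er=np.array([np.cos(a),np.sin(a)]); et=np.array([-er[1],er[0]])
F=s['force'][:2]
print('t %.2f ang %.1f r %.1f Frad %.1f Ftan %.1f Fz %.1f w %.4f'%(s['t'],np.degrees(a)%360,1e3*np.hypot(*v),F@er,F@et,s['force'][2],s['width']))
E
python3 -m inch '1 0.0046 -0.0082 0 0 0 0; 1 0.0089 -0.0167 0 0 0 0; 1 0.0128 -0.0253 0 0 0 0; 1 0.0164 -0.0340 0 0 0 0; 1 0.0195 -0.0429 0 0 0 0; 1 0.0223 -0.0520 0 0 0 0; 1 0.0246 -0.0611 0 0 0 0; 1 0.0266 -0.0704 0 0 0 0' >/dev/null; python3 pol.py
python3 -m inch '1 0.0016 -0.0093 0 0 0 0; 1 0.0027 -0.0187 0 0 0 0; 1 0.0034 -0.0281 0 0 0 0; 1 0.0038 -0.0376 0 0 0 0; 1 0.0037 -0.0470 0 0 0 0; 1 0.0032 -0.0565 0 0 0 0; 1 0.0022 -0.0659 0 0 0 0; 1 0.0009 -0.0752 0 0 0 0'>/dev/null;python3 pol.py
```

```text
t 5.50 ang 169.5 r 64.9 Frad -0.7 Ftan 0.2 Fz 0.7 w 0.0213
t 6.30 ang 189.6 r 65.0 Frad -2.5 Ftan -0.9 Fz 1.4 w 0.0212
```

```bash

python3 -m inch '1 -0.0017 -0.0093 0 0 0 0; 1 -0.0039 -0.0185 0 0 0 0; 1 -0.0064 -0.0276 0 0 0 0; 1 -0.0093 -0.0366 0 0 0 0'>/dev/null;python3 pol.py
python3 -m inch '1 -0.0033 -0.0089 0 0 0 0; 1 -0.0070 -0.0175 0 0 0 0; 1 -0.0111 -0.0261 0 0 0 0; 1 -0.0155 -0.0344 0 0 0 0'>/dev/null;python3 pol.py
```

```text
t 6.70 ang 199.6 r 65.0 Frad -1.4 Ftan -1.2 Fz 1.2 w 0.0212
t 7.10 ang 209.6 r 65.0 Frad -0.9 Ftan -1.4 Fz 3.5 w 0.0210
```

```bash

python3 -m inch '1 -0.0048 -0.0081 0 0 0 0; 1 -0.0100 -0.0161 0 0 0 0; 1 -0.0155 -0.0238 0 0 0 0; 1 -0.0213 -0.0312 0 0 0 0'>/dev/null;python3 pol.py
python3 -m inch '1 -0.0061 -0.0072 0 0 0 0; 1 -0.0126 -0.0141 0 0 0 0; 1 -0.0193 -0.0207 0 0 0 0; 1 -0.0264 -0.0270 0 0 0 0'>/dev/null;python3 pol.py
```

```text
t 7.50 ang 219.5 r 65.0 Frad -2.1 Ftan 0.1 Fz 2.3 w 0.0212
t 7.90 ang 229.5 r 65.0 Frad -2.4 Ftan 0.4 Fz 3.2 w 0.0211
```

```bash

python3 -m inch '1 -0.0073 -0.0060 0 0 0 0; 1 -0.0149 -0.0117 0 0 0 0; 1 -0.0226 -0.0170 0 0 0 0; 1 -0.0307 -0.0220 0 0 0 0'>/dev/null;python3 pol.py
python3 -m inch '1 -0.0082 -0.0046 0 0 0 0; 1 -0.0167 -0.0089 0 0 0 0; 1 -0.0253 -0.0128 0 0 0 0; 1 -0.0340 -0.0164 0 0 0 0'>/dev/null;python3 pol.py
```

```text
t 8.30 ang 239.5 r 65.0 Frad -1.0 Ftan -0.6 Fz 5.1 w 0.0215
t 8.70 ang 249.5 r 65.0 Frad -1.8 Ftan -0.4 Fz 3.9 w 0.0209
```

```bash

python3 -m inch '1 -0.0089 -0.0031 0 0 0 0; 1 -0.0180 -0.0059 0 0 0 0; 1 -0.0271 -0.0083 0 0 0 0; 1 -0.0364 -0.0102 0 0 0 0'>/dev/null;python3 pol.py
python3 -m inch '1 -0.0093 -0.0016 0 0 0 0; 1 -0.0187 -0.0027 0 0 0 0; 1 -0.0281 -0.0034 0 0 0 0; 1 -0.0376 -0.0038 0 0 0 0'>/dev/null;python3 pol.py
```

```text
t 9.10 ang 259.5 r 65.0 Frad -0.6 Ftan 0.3 Fz 4.9 w 0.0214
t 9.50 ang 269.5 r 65.1 Frad -0.4 Ftan 0.4 Fz 5.2 w 0.0214
```

```bash

python3 -m inch '1 -0.0095 0.0001 0 0 0 0; 1 -0.0189 0.0006 0 0 0 0; 1 -0.0283 0.0015 0 0 0 0; 1 -0.0377 0.0028 0 0 0 0';python3 pol.py
python3 -m inch '1 -0.0093 0.0017 0 0 0 0; 1 -0.0185 0.0039 0 0 0 0; 1 -0.0276 0.0064 0 0 0 0; 1 -0.0366 0.0093 0 0 0 0'>/dev/null;python3 pol.py
```

```text
t: 9.9
eef_pos: [0.5817, -0.0442, 0.0742]
ee_rot: [-3.141, -0.0, -3.14]
force: [-0.4, 1.1, 5.1]
width: 0.0215
t 9.90 ang 279.5 r 65.1 Frad -1.1 Ftan -0.2 Fz 5.1 w 0.0215
t 10.30 ang 289.4 r 65.2 Frad -0.5 Ftan -1.3 Fz 5.3 w 0.0214
```

```bash

python3 -m inch '1 -0.0089 0.0033 0 0 0 0; 1 -0.0175 0.0070 0 0 0 0; 1 -0.0261 0.0111 0 0 0 0; 1 -0.0344 0.0155 0 0 0 0'>/dev/null;python3 pol.py
python3 -m inch '1 -0.0081 0.0048 0 0 0 0; 1 -0.0161 0.0100 0 0 0 0; 1 -0.0238 0.0155 0 0 0 0; 1 -0.0312 0.0213 0 0 0 0'>/dev/null;python3 pol.py
```

```text
t 10.70 ang 299.4 r 65.2 Frad -0.7 Ftan -0.2 Fz 4.7 w 0.0217
t 11.10 ang 309.3 r 65.2 Frad 0.1 Ftan -1.4 Fz 5.3 w 0.0212
```

```bash

python3 -m inch '1 -0.0072 0.0061 0 0 0 0; 1 -0.0141 0.0126 0 0 0 0; 1 -0.0207 0.0193 0 0 0 0; 1 -0.0270 0.0264 0 0 0 0'>/dev/null;python3 pol.py
python3 -m inch '1 -0.0060 0.0073 0 0 0 0; 1 -0.0117 0.0149 0 0 0 0; 1 -0.0170 0.0226 0 0 0 0; 1 -0.0220 0.0307 0 0 0 0'>/dev/null;python3 pol.py
```

```text
t 11.50 ang 319.3 r 65.2 Frad -0.8 Ftan -0.4 Fz 4.8 w 0.0212
t 11.90 ang 329.6 r 65.1 Frad 0.6 Ftan -1.3 Fz 4.6 w 0.0214
```

```bash

python3 -m inch '1 -0.0046 0.0082 0 0 0 0; 1 -0.0089 0.0167 0 0 0 0; 1 -0.0128 0.0253 0 0 0 0; 1 -0.0164 0.0340 0 0 0 0'>/dev/null;python3 pol.py
python3 -m inch '1 -0.0031 0.0089 0 0 0 0; 1 -0.0059 0.0180 0 0 0 0; 1 -0.0083 0.0271 0 0 0 0; 1 -0.0102 0.0364 0 0 0 0'>/dev/null;python3 pol.py
```

```text
t 12.30 ang 339.7 r 65.1 Frad 1.2 Ftan -1.5 Fz 4.2 w 0.0211
t 12.70 ang 348.7 r 64.7 Frad 2.1 Ftan -7.8 Fz 4.9 w 0.0215
```

```bash
python3 tab.py 349.3 399.3 2.5 2
python3 -m inch '1 -0.0016 0.0093 0 0 0 0; 1 -0.0027 0.0187 0 0 0 0'>/dev/null;python3 pol.py
```

```text
349.3 -> 354.3 1 -0.0016 0.0093 0 0 0 0; 1 -0.0027 0.0187 0 0 0 0
354.3 -> 359.3 1 -0.0007 0.0094 0 0 0 0; 1 -0.0011 0.0189 0 0 0 0
359.3 -> 364.3 1 0.0001 0.0095 0 0 0 0; 1 0.0006 0.0189 0 0 0 0
364.3 -> 369.3 1 0.0009 0.0094 0 0 0 0; 1 0.0022 0.0188 0 0 0 0
369.3 -> 374.3 1 0.0017 0.0093 0 0 0 0; 1 0.0039 0.0185 0 0 0 0
374.3 -> 379.3 1 0.0025 0.0091 0 0 0 0; 1 0.0055 0.0181 0 0 0 0
379.3 -> 384.3 1 0.0033 0.0089 0 0 0 0; 1 0.0070 0.0175 0 0 0 0
384.3 -> 389.3 1 0.0041 0.0085 0 0 0 0; 1 0.0085 0.0169 0 0 0 0
389.3 -> 394.3 1 0.0048 0.0081 0 0 0 0; 1 0.0100 0.0161 0 0 0 0
394.3 -> 399.3 1 0.0055 0.0077 0 0 0 0; 1 0.0113 0.0151 0 0 0 0
t 12.90 ang 352.9 r 64.6 Frad 2.6 Ftan -7.7 Fz 4.0 w 0.0213
```

```bash

python3 -m inch '1 -0.0007 0.0094 0 0 0 0; 1 -0.0011 0.0189 0 0 0 0'>/dev/null;python3 pol.py
python3 -m inch '1 0.0001 0.0095 0 0 0 0; 1 0.0006 0.0189 0 0 0 0'>/dev/null;python3 pol.py
```

```text
t 13.10 ang 358.2 r 64.8 Frad 1.8 Ftan -8.0 Fz 4.0 w 0.0212
t 13.30 ang 3.2 r 64.8 Frad 1.7 Ftan -8.6 Fz 4.3 w 0.0213
```

```bash

python3 -m inch '1 0.0009 0.0094 0 0 0 0; 1 0.0022 0.0188 0 0 0 0'>/dev/null;python3 pol.py
python3 -m inch '1 0.0017 0.0093 0 0 0 0; 1 0.0039 0.0185 0 0 0 0'>/dev/null;python3 pol.py
```

```text
t 13.50 ang 8.3 r 64.9 Frad 2.3 Ftan -9.4 Fz 3.4 w 0.0216
t 13.70 ang 13.9 r 65.1 Frad 2.3 Ftan -3.7 Fz 4.0 w 0.0212
```

```bash

python3 -m inch '1 0.0025 0.0091 0 0 0 0; 1 0.0055 0.0181 0 0 0 0'>/dev/null;python3 pol.py; python3 tab.py 379.3 359.3 -1.25 2;python3 tab.py 359.3 349.3 -2.5 4; python3 tab.py 349.3 334.3 -1.25 2
```

```text
t 13.90 ang 19.9 r 65.2 Frad 1.0 Ftan -1.0 Fz 5.0 w 0.0214
379.3 -> 376.8 1 -0.0015 -0.0045 0 0 0 0; 1 -0.0029 -0.0090 0 0 0 0
376.8 -> 374.3 1 -0.0013 -0.0045 0 0 0 0; 1 -0.0025 -0.0091 0 0 0 0
374.3 -> 371.8 1 -0.0011 -0.0046 0 0 0 0; 1 -0.0021 -0.0092 0 0 0 0
371.8 -> 369.3 1 -0.0009 -0.0046 0 0 0 0; 1 -0.0017 -0.0093 0 0 0 0
369.3 -> 366.8 1 -0.0007 -0.0047 0 0 0 0; 1 -0.0013 -0.0094 0 0 0 0
366.8 -> 364.3 1 -0.0005 -0.0047 0 0 0 0; 1 -0.0009 -0.0094 0 0 0 0
364.3 -> 361.8 1 -0.0003 -0.0047 0 0 0 0; 1 -0.0005 -0.0094 0 0 0 0
361.8 -> 359.3 1 -0.0001 -0.0047 0 0 0 0; 1 -0.0001 -0.0095 0 0 0 0
359.3 -> 349.3 1 0.0003 -0.0094 0 0 0 0; 1 0.0011 -0.0189 0 0 0 0; 1 0.0022 -0.0283 0 0 0 0; 1 0.0038 -0.0376 0 0 0 0
349.3 -> 346.8 1 0.0009 -0.0046 0 0 0 0; 1 0.0020 -0.0092 0 0 0 0
346.8 -> 344.3 1 0.0011 -0.0046 0 0 0 0; 1 0.0024 -0.0092 0 0 0 0
344.3 -> 341.8 1 0.0013 -0.0045 0 0 0 0; 1 0.0028 -0.0090 0 0 0 0
341.8 -> 339.3 1 0.0015 -0.0045 0 0 0 0; 1 0.0031 -0.0089 0 0 0 0
339.3 -> 336.8 1 0.0017 -0.0044 0 0 0 0; 1 0.0035 -0.0088 0 0 0 0
336.8 -> 334.3 1 0.0019 -0.0043 0 0 0 0; 1 0.0039 -0.0086 0 0 0 0
```

Now back, slowly, feeling the edge from the other side.

```bash

python3 -m inch '1 -0.0015 -0.0045 0 0 0 0; 1 -0.0029 -0.0090 0 0 0 0'>/dev/null;python3 pol.py
python3 -m inch '1 -0.0013 -0.0045 0 0 0 0; 1 -0.0025 -0.0091 0 0 0 0'>/dev/null;python3 pol.py
python3 -m inch '1 -0.0011 -0.0046 0 0 0 0; 1 -0.0021 -0.0092 0 0 0 0'>/dev/null;python3 pol.py
```

```text
t 14.10 ang 17.4 r 65.2 Frad 1.1 Ftan 1.7 Fz 5.8 w 0.0212
t 14.30 ang 14.6 r 65.1 Frad 1.6 Ftan 2.9 Fz 5.9 w 0.0212
t 14.50 ang 12.8 r 65.3 Frad 0.9 Ftan 7.5 Fz 5.7 w 0.0215
```

```bash

python3 -m inch '1 -0.0009 -0.0046 0 0 0 0; 1 -0.0017 -0.0093 0 0 0 0'>/dev/null;python3 pol.py
python3 -m inch '1 -0.0007 -0.0047 0 0 0 0; 1 -0.0013 -0.0094 0 0 0 0'>/dev/null;python3 pol.py
python3 -m inch '1 -0.0005 -0.0047 0 0 0 0; 1 -0.0009 -0.0094 0 0 0 0'>/dev/null;python3 pol.py
```

```text
t 14.70 ang 10.8 r 65.4 Frad 0.7 Ftan 9.9 Fz 5.4 w 0.0211
t 14.90 ang 8.1 r 65.3 Frad 0.2 Ftan 8.4 Fz 5.1 w 0.0213
t 15.10 ang 5.7 r 65.3 Frad 0.4 Ftan 10.0 Fz 4.0 w 0.0215
```

```bash

python3 -m inch '1 -0.0003 -0.0047 0 0 0 0; 1 -0.0005 -0.0094 0 0 0 0'>/dev/null;python3 pol.py
python3 -m inch '1 -0.0001 -0.0047 0 0 0 0; 1 -0.0001 -0.0095 0 0 0 0'>/dev/null;python3 pol.py
```

```text
t 15.30 ang 3.1 r 65.3 Frad -0.1 Ftan 7.9 Fz 4.9 w 0.0210
t 15.50 ang 0.8 r 65.4 Frad 0.4 Ftan 9.9 Fz 3.5 w 0.0211
```

```bash

python3 -m inch '1 0.0003 -0.0094 0 0 0 0; 1 0.0011 -0.0189 0 0 0 0; 1 0.0022 -0.0283 0 0 0 0; 1 0.0038 -0.0376 0 0 0 0'>/dev/null;python3 pol.py
python3 -m inch '1 0.0009 -0.0046 0 0 0 0; 1 0.0020 -0.0092 0 0 0 0'>/dev/null;python3 pol.py
python3 -m inch '1 0.0011 -0.0046 0 0 0 0; 1 0.0024 -0.0092 0 0 0 0'>/dev/null;python3 pol.py
```

```text
t 15.90 ang 350.7 r 65.4 Frad 0.1 Ftan 5.0 Fz 3.3 w 0.0214
t 16.10 ang 347.0 r 65.1 Frad 1.0 Ftan 2.9 Fz 4.2 w 0.0216
t 16.30 ang 343.9 r 64.9 Frad 1.1 Ftan 0.6 Fz 5.1 w 0.0213
```

```bash

python3 -m inch '1 0.0013 -0.0045 0 0 0 0; 1 0.0028 -0.0090 0 0 0 0'>/dev/null;python3 pol.py
python3 -m inch '1 0.0015 -0.0045 0 0 0 0; 1 0.0031 -0.0089 0 0 0 0'>/dev/null;python3 pol.py
```

```text
t 16.50 ang 341.6 r 64.9 Frad 1.2 Ftan 1.1 Fz 4.1 w 0.0212
t 16.70 ang 339.2 r 64.9 Frad 0.7 Ftan 0.8 Fz 4.7 w 0.0212
```

```bash
python3 tab.py 339.3 361 1.25 2 
python3 -m inch '1 -0.0015 0.0045 0 0 0 0; 1 -0.0031 0.0089 0 0 0 0'>/dev/null;python3 pol.py
python3 -m inch '1 -0.0013 0.0045 0 0 0 0; 1 -0.0028 0.0090 0 0 0 0'>/dev/null;python3 pol.py
python3 -m inch '1 -0.0011 0.0046 0 0 0 0; 1 -0.0024 0.0092 0 0 0 0'>/dev/null;python3 pol.py
python3 -m inch '1 -0.0009 0.0046 0 0 0 0; 1 -0.0020 0.0092 0 0 0 0'>/dev/null;python3 pol.py
```

```text
339.3 -> 341.8 1 -0.0016 0.0044 0 0 0 0; 1 -0.0031 0.0089 0 0 0 0
341.8 -> 344.3 1 -0.0014 0.0045 0 0 0 0; 1 -0.0028 0.0090 0 0 0 0
344.3 -> 346.8 1 -0.0012 0.0046 0 0 0 0; 1 -0.0024 0.0092 0 0 0 0
346.8 -> 349.3 1 -0.0010 0.0046 0 0 0 0; 1 -0.0020 0.0092 0 0 0 0
349.3 -> 351.8 1 -0.0008 0.0047 0 0 0 0; 1 -0.0016 0.0093 0 0 0 0
351.8 -> 354.3 1 -0.0006 0.0047 0 0 0 0; 1 -0.0011 0.0094 0 0 0 0
354.3 -> 356.8 1 -0.0004 0.0047 0 0 0 0; 1 -0.0007 0.0094 0 0 0 0
356.8 -> 359.3 1 -0.0002 0.0047 0 0 0 0; 1 -0.0003 0.0094 0 0 0 0
359.3 -> 361.8 1 -0.0000 0.0047 0 0 0 0; 1 0.0001 0.0095 0 0 0 0
t 16.90 ang 341.7 r 64.8 Frad 1.6 Ftan -0.1 Fz 4.8 w 0.0209
t 17.10 ang 344.6 r 64.9 Frad 2.1 Ftan -1.2 Fz 5.6 w 0.0213
t 17.30 ang 346.9 r 64.8 Frad 2.1 Ftan -2.7 Fz 6.1 w 0.0210
t 17.50 ang 348.5 r 64.6 Frad 2.7 Ftan -7.1 Fz 5.5 w 0.0210
```

```bash
python3 tab.py 349.3 361.5 2.44 5
python3 -m inch '1 -0.0016 0.0091 0 0 0 0; 1 -0.0027 0.0183 0 0 0 0; 1 -0.0035 0.0275 0 0 0 0; 1 -0.0038 0.0368 0 0 0 0; 1 -0.0038 0.0460 0 0 0 0; 1 -0.0038 0.0460 0 0 0 0; 1 -0.0038 0.0460 0 0 0 0'; python3 pol.py
```

```text
349.3 -> 361.5 1 -0.0015 0.0091 0 0 0 0; 1 -0.0027 0.0183 0 0 0 0; 1 -0.0034 0.0275 0 0 0 0; 1 -0.0037 0.0367 0 0 0 0; 1 -0.0037 0.0459 0 0 0 0
t: 18.2
eef_pos: [0.636, 0.0217, 0.0742]
ee_rot: [-3.141, -0.0, -3.14]
force: [1.9, -2.7, 6.1]
width: 0.021
t 18.20 ang 1.5 r 65.0 Frad 1.8 Ftan -2.7 Fz 6.1 w 0.0210
```

```bash

python3 -m inch '0.7 0 0 0 0 0 0; 0.6 0 0 0 0 0 0; 0.4 0 0 0 0 0 0; 0.3 0 0 0 0 0 0; 0.3 0 0 0 0 0 0; 0.3 0 0 0 0 0 0; 0.3 0 0 0 0 0 0'; python3 pol.py
python3 -m inch '0.3 0 0 -0.1 0 0 0; 0.3 0 0 -0.2 0 0 0; 0.3 0 0 -0.33 0 0 0;0.3 0 0 -0.46 0 0 0; 0.3 0 0 -0.56 0 0 0;0.3 0 0 -0.56 0 0 0'; python3 - <<'E'
from h import *
f=cam("scene"); im=f['img'];cv2.imwrite("pics/s4.png",cv2.resize(im[200:320,260:420],None,fx=4.5,fy=4.5)[:,:,::-1])
f=cam("wrist"); cv2.imwrite("pics/w4.png",f['img'][:,:,::-1])
rel([.5415,-.2772,.24],-np.pi)
E
```

```text
t: 18.9
eef_pos: [0.6359, 0.0219, 0.0741]
ee_rot: [-3.142, -0.0, -3.14]
force: [0.2, -0.0, 0.8]
width: 0.0606
t 18.90 ang 1.7 r 64.9 Frad 0.2 Ftan -0.0 Fz 0.8 w 0.0606
t: 19.5
eef_pos: [0.6382, 0.0221, 0.2478]
ee_rot: [3.14, 0.008, -3.139]
force: [-0.7, 0.7, 0.4]
width: 0.0613
t 19.6 shift [ 0.3166 -0.9969  0.0082] turn [0.0009 0.0015 0.0015]
```

View pics/s4.png

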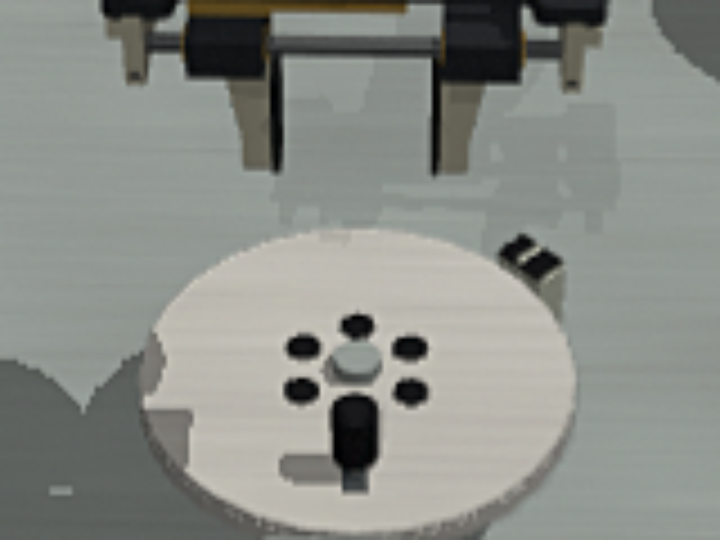

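View pics/w4.png

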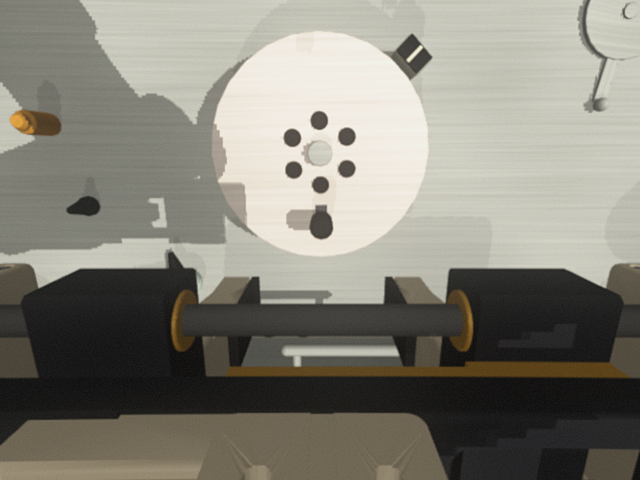

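```bash

python3 -m inch '0.3 0.05 -0.15 0 0 0 0; 0.3 0.1 -0.3 0 0 0 0; 0.3 0.15 -0.45 0 0 0 0; 0.3 0.2 -0.6 0 0 0 0; 0.3 0.25 -0.75 0 0 0 0; 0.3 0.3 -0.9 0.008 0 0 0; 0.3 0.3166 -0.997 0.1 0 0 0.0015; 0.3 0.3166 -0.997 0.25 0 0 0.0015;0.3 0.3166 -0.997 0.4 0 0 0.0015;0.3 0.3166 -0.997 0.4 0 0 0.0015;0.3 0.3166 -0.997 0.4 0 0 0.0015'
python3 - <<'E'
from h import *
f=cam("top");cv2.imwrite("pics/t5.png",cv2.resize(f['img'][160:310,320:540],None,fx=3.6,fy=3.6)[:,:,::-1])
f=cam("scene"); im=f['img'];cv2.imwrite("pics/s5.png",cv2.resize(im[200:320,130:290],None,fx=4.5,fy=4.5)[:,:,::-1])
f=cam("wrist"); cv2.imwrite("pics/w5.png",f['img'][:,:,::-1])
rel([.5415,-.2772,.012],-np.pi)
E
```

```text
t: 20.7
eef_pos: [0.5409, -0.2775, 0.1217]
ee_rot: [-3.141, -0.003, -3.141]
force: [0.3, -0.6, 1.7]
width: 0.0612
t 20.85 shift [0.0065 0.0016 0.3754] turn [-0.0011  0.0032  0.0011]
```

View pics/s5.png

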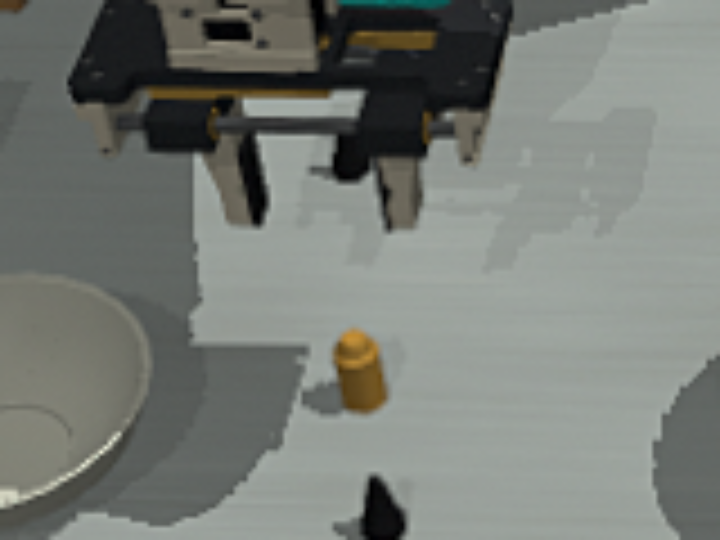

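View pics/t5.png

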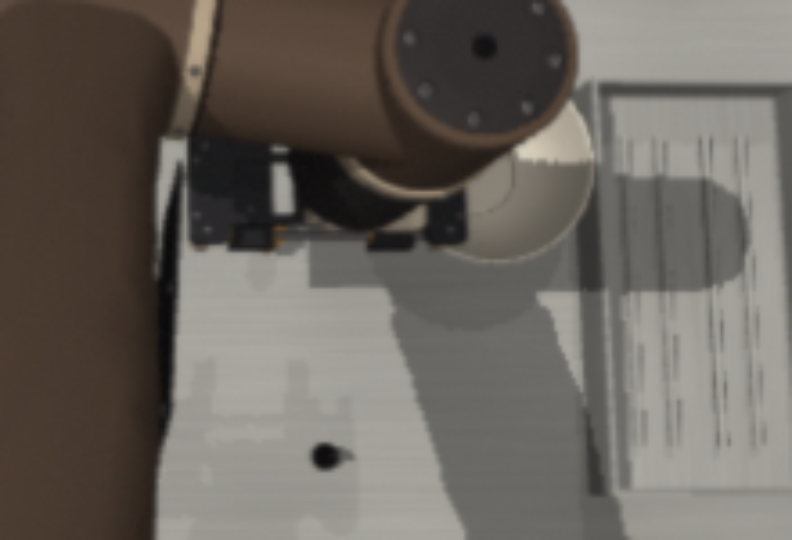

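```bash

python3 -m inch '0.3 0 0 0.1 0 0 0; 0.3 0 0 0.2 0 0 0; 0.3 0 0 0.3 0 0 0; 0.3 0 0 0.36 0 0 0; 0.3 0 0 0.385 0 0 0;0.3 0 0 0.385 0 0 0; 0.3 0 0 0.385 0 0 0'
python3 -c "
from h import *
rel([.5415,-.2772,.008],-np.pi)"
```

```text
t: 21.55
eef_pos: [0.5428, -0.2776, 0.0084]
ee_rot: [-3.141, 0.002, -3.141]
force: [-0.2, 0.1, 0.4]
width: 0.0616
t 21.55 shift [0.0042 0.0012 0.0013] turn [-0.0006  0.0023  0.0007]
```

```bash

python3 -m inch '0.5 0.004 0.001 0 0 0 0;0.6 0.004 0.001 0 0 0 0;0.7 0.004 0.001 0 0 0 0; 1 0.004 0.001 0 0 0 0; 1 0.004 0.001 0 0 0 0;1 0.004 0.001 0 0 0 0;1 0.004 0.001 0 0 0 0' 20
python3 - <<'E'
from h import *
f=cam("scene"); im=f['img'];cv2.imwrite("pics/s6.png",cv2.resize(im[200:320,130:290],None,fx=4.5,fy=4.5)[:,:,::-1])
f=cam("wrist"); cv2.imwrite("pics/w6.png",f['img'][:,:,::-1])
E
```

```text
t: 22.25
eef_pos: [0.5403, -0.2771, 0.0067]
ee_rot: [-3.142, -0.0, -3.141]
force: [-0.9, 0.1, 2.3]
width: 0.0233
```

View pics/s6.png

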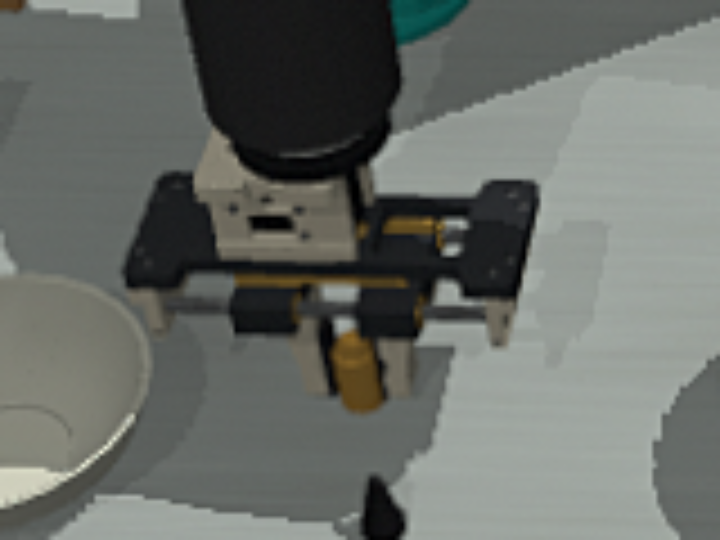

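View pics/w6.png

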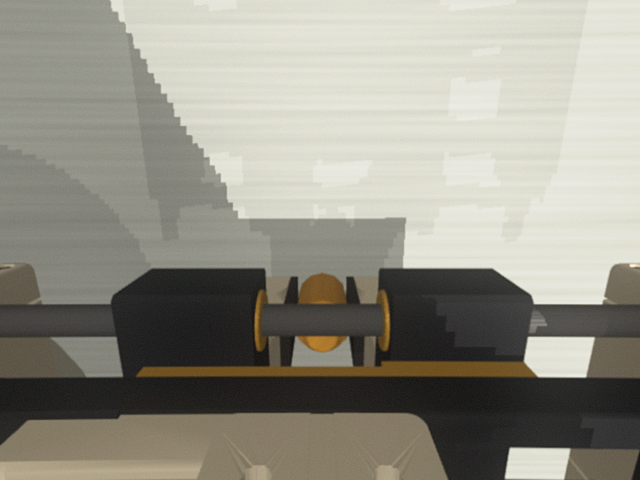

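```bash

python3 -m inch '1 0 0 -0.05 0 0 0; 1 0 0 -0.15 0 0 0; 1 0 0 -0.3 0 0 0; 1 0 0 -0.45 0 0 0;1 0 0 -0.55 0 0 0;1 0 0 -0.55 0 0 0' 
python3 - <<'E'
from h import *
f=cam("scene"); im=f['img'];cv2.imwrite("pics/s7.png",cv2.resize(im[100:300,130:390],None,fx=3,fy=3)[:,:,::-1])
rel([.507,.0816,.17],-np.pi)
E
```

```text
t: 22.95
eef_pos: [0.5427, -0.2779, 0.1768]
ee_rot: [-3.139, 0.008, -3.141]
force: [1.0, 0.6, -0.9]
width: 0.0233
t 23.0 shift [0.1144 1.1963 0.0116] turn [-0.0007  0.0042  0.0001]
```

View pics/s7.png

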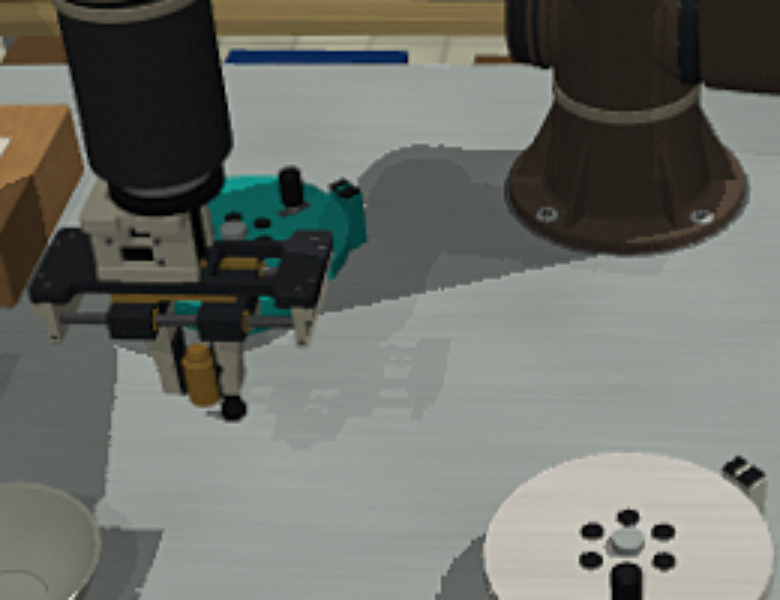

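```bash

python3 -m inch '1 0.01 0.1 0 0 0 0; 1 0.02 0.22 0 0 0 0; 1 0.03 0.34 0 0 0 0; 1 0.04 0.46 0 0 0 0; 1 0.06 0.6 0 0 0 0; 1 0.08 0.74 0 0 0 0; 1 0.1 0.88 0 0 0 0; 1 0.114 1 0.01 0 0 0; 1 0.114 1 0.01 0 0 0; 1 0.114 1 0.01 0 0 0' 
python3 -c "
from h import *
rel([.507,.0816,.11],-np.pi)"
```

```text
t: 24.0
eef_pos: [0.505, 0.0235, 0.1673]
ee_rot: [-3.141, -0.002, -3.139]
force: [0.1, 0.2, -0.4]
width: 0.0233
t 24.0 shift [-0.0075  0.1939  0.1908] turn [-0.0007 -0.0024  0.002 ]
```

```bash

python3 -m inch '1 0 0.1 0 0 0 0.002; 1 -0.004 0.194 0.05 0 0 0.002; 1 -0.004 0.194 0.13 0 0 0.002; 1 -0.004 0.194 0.191 0 0 0.002; 1 -0.004 0.194 0.191 0 0 0.002;1 -0.004 0.194 0.191 0 0 0.002;1 -0.004 0.194 0.191 0 0 0.002' 
python3 - <<'E'
from h import *
f=cam("scene"); im=f['img'];cv2.imwrite("pics/s8.png",cv2.resize(im[200:320,290:450],None,fx=4.5,fy=4.5)[:,:,::-1])
hsv=cv2.cvtColor(im,cv2.COLOR_RGB2HSV)
b=(hsv[:,:,0]>8)&(hsv[:,:,0]<25)&(hsv[:,:,1]>120)
s=arm.get_state(); print(s['eef_pos'])
for st,cc in blob(b,20):
  if 290<cc[0]<450 and 200<cc[1]<320:
    o,d=ray(f,cc); d=d[0]; z=s['eef_pos'][2]-.0067+.022; print(st,cc,o+d*(z-o[2])/d[2])
print('proj expected', proj(f,s['eef_pos']+[.001,0,.0153]))
rel([.507,.0816,.0685],-np.pi)
E
```

```text
t: 24.7
eef_pos: [0.5079, 0.0807, 0.1121]
ee_rot: [3.141, 0.001, 3.139]
force: [-0.2, -0.5, -0.6]
width: 0.0234
[0.50790209 0.080858   0.11230836]
[381, 204, 10, 5, 40] [385.5, 205.6] [0.38474702 0.12410962 0.12760836]
[347, 216, 42, 4, 93] [367.1, 217.7] [0.43178357 0.08109479 0.12760836]
[362, 232, 12, 19, 186] [367.7, 241.5] [0.51486423 0.08205026 0.12760836]
proj expected [[367.13647468 239.70038479]]
t 24.75 shift [0.0032 0.0024 0.146 ] turn [ 0.0005  0.0013 -0.0025]
```

View pics/s8.png

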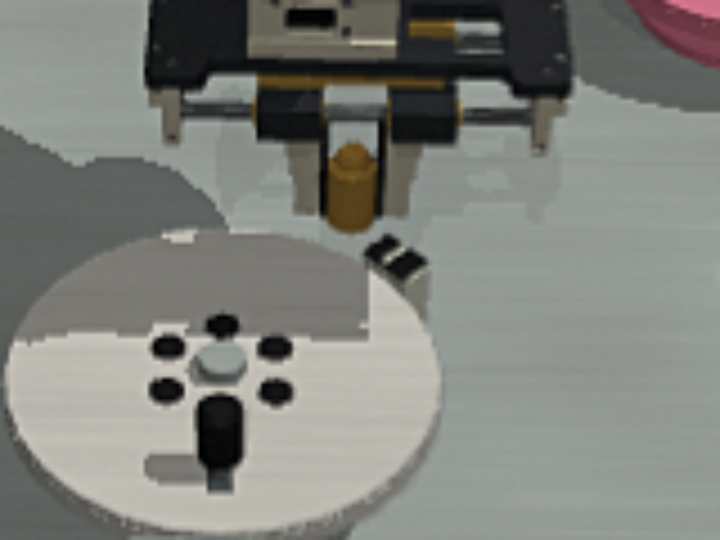

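```bash

python3 -m inch '1 0.001 0.001 0.04 0 0 -0.002; 1 0.002 0.002 0.08 0 0 -0.002; 1 0.003 0.002 0.11 0 0 -0.002; 1 0.003 0.002 0.132 0 0 -0.002; 1 0.003 0.002 0.132 0 0 -0.002;1 0.003 0.002 0.132 0 0 -0.002;1 0.003 0.002 0.132 0 0 -0.002';python3 pol.py
python3 -c "
from h import *
rel([.507,.0816,.0667],-np.pi)"
```

```text
t: 25.45
eef_pos: [0.5066, 0.0819, 0.0721]
ee_rot: [3.141, 0.001, -3.141]
force: [0.3, 0.7, -1.3]
width: 0.0232
t 25.45 ang 136.1 r 89.3 Frad 0.3 Ftan -0.7 Fz -1.3 w 0.0232
t 25.45 shift [-0.0012 -0.0011  0.0179] turn [0.0002 0.0005 0.0003]
```

```bash

python3 -m inch '1 -0.001 -0.001 0.005 0 0 0; 1 -0.001 -0.001 0.010 0 0 0;1 -0.001 -0.001 0.010 0 0 0'>/dev/null;python3 pol.py
python3 -m inch '1 0 0 0.0017 0 0 0; 1 0 0 0.0033 0 0 0;1 0 0 0.0033 0 0 0';python3 pol.py
```

```text
t 25.75 ang 136.4 r 89.0 Frad 0.0 Ftan 0.9 Fz -1.3 w 0.0235
t: 26.05
eef_pos: [0.5066, 0.0814, 0.0677]
ee_rot: [3.142, -0.0, -3.141]
force: [0.2, 0.7, -0.3]
width: 0.0233
t 26.05 ang 136.4 r 89.0 Frad 0.4 Ftan -0.7 Fz -0.3 w 0.0233
```

```bash

python3 -m inch '1 0 0 0.0017 0 0 0; 1 0 0 0.0017 0 0 0;1 0 0 0.0017 0 0 0'>/dev/null;python3 pol.py
python3 -m inch '1 0 0 0.0017 0 0 0; 1 0 0 0.0017 0 0 0;1 0 0 0.0017 0 0 0';python3 pol.py
```

```text
t 26.35 ang 136.4 r 89.0 Frad 0.3 Ftan -0.9 Fz -0.5 w 0.0233
t: 26.65
eef_pos: [0.5066, 0.0814, 0.0668]
ee_rot: [-3.142, 0.0, -3.141]
force: [0.1, 0.0, -1.6]
width: 0.0232
t 26.65 ang 136.4 r 89.0 Frad -0.1 Ftan -0.1 Fz -1.6 w 0.0232
```

```bash

python3 -m inch '1 0 0 0.0017 0 0 0; 1 0 0 0.0017 0 0 0;1 0 0 0.0017 0 0 0'>/dev/null;python3 pol.py
python3 -m inch '1 0 0 0.0017 0 0 0; 1 0 0 0.0017 0 0 0;1 0 0 0.0017 0 0 0';python3 pol.py
```

```text
t 26.95 ang 136.3 r 88.9 Frad 2.0 Ftan 1.8 Fz 6.1 w 0.0234
t: 27.25
eef_pos: [0.5068, 0.0815, 0.0666]
ee_rot: [3.141, 0.001, -3.141]
force: [-3.1, -0.4, 10.5]
width: 0.0237
t 27.25 ang 136.2 r 88.9 Frad 2.0 Ftan 2.4 Fz 10.5 w 0.0237
```

```bash

python3 -m inch '1 0 0 -0.002 0 0 0; 1 0 0 -0.002 0 0 0;1 0 0 -0.002 0 0 0'>/dev/null;python3 pol.py
python3 -m inch '0.65 0 0 0 0 0 0; 0.6 0 0 0 0 0 0;0.5 0 0 0 0 0 0; 0.4 0 0 0 0 0 0; 0.35 0 0 0 0 0 0; 0.35 0 0 0 0 0 0; 0.35 0 0 0 0 0 0';python3 pol.py
python3 - <<'E'
from h import *
f=cam("scene"); im=f['img'];cv2.imwrite("pics/s9.png",cv2.resize(im[200:320,290:450],None,fx=4.5,fy=4.5)[:,:,::-1])
E
```

```text
t 27.55 ang 136.3 r 88.9 Frad 2.3 Ftan 2.4 Fz 5.7 w 0.0235
t: 28.25
eef_pos: [0.5066, 0.0814, 0.0663]
ee_rot: [-3.142, -0.0, -3.141]
force: [0.1, -0.4, 0.4]
width: 0.0565
t 28.25 ang 136.4 r 89.0 Frad -0.4 Ftan 0.2 Fz 0.4 w 0.0565
```

View pics/s9.png

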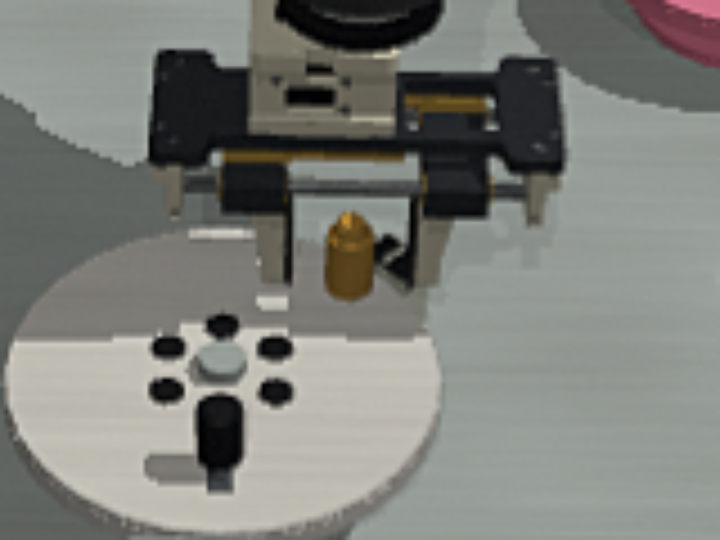

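Standing upright, clear of the fingers. Retreat up, then to +x for a check view.

```bash

python3 -m inch '0.35 0 0 -0.05 0 0 0; 0.35 0 0 -0.15 0 0 0; 0.35 0 0 -0.3 0 0 0; 0.35 0 0 -0.45 0 0 0; 0.35 0 0 -0.58 0 0 0; 0.35 -0.15 -0.06 -0.58 0 0 0; 0.35 -0.3 -0.12 -0.58 0 0 0;0.35 -0.42 -0.16 -0.58 0 0 0; 0.35 -0.42 -0.16 -0.58 0 0 0; 0.35 -0.42 -0.16 -0.58 0 0 0;0.35 -0.42 -0.16 -0.58 0 0 0' 
python3 - <<'E'
from h import *
f=cam("wrist"); im=f['img']; cv2.imwrite("pics/w9.png",im[:,:,::-1]); C=cloud(f)
hsv=cv2.cvtColor(im,cv2.COLOR_RGB2HSV)
b=(hsv[:,:,0]>8)&(hsv[:,:,0]<25)&(hsv[:,:,1]>120); b[265:]=0
for s,cc in blob(b,30): print('brass',s,cc,plane(f,cc,.082).round(4)[0],C[int(cc[1]),int(cc[0])])
m=(abs(C[:,:,2]-.104)<.005); m[265:]=0
for s,cc in blob(m&b,10): print('top',s,cc,plane(f,cc,.104).round(4)[0])
for s,cc in blob(m&~b,30): print('knob',s,cc,plane(f,cc,.102).round(4)[0])
d=(im.max(2)<110); d[265:]=0; d[:,:200]=0;d[:,480:]=0
H=[plane(f,cc,.06)[0,:2] for s,cc in blob(d,30) if 150<s[4]<300]; print(np.round(H,4),np.mean(H,0))
f=cam("scene"); im=f['img'];cv2.imwrite("pics/s10.png",cv2.resize(im[200:320,290:450],None,fx=4.5,fy=4.5)[:,:,::-1])
E
```

```text
t: 29.4
eef_pos: [0.632, 0.0335, 0.2402]
ee_rot: [-3.142, -0.001, -3.141]
force: [0.2, -0.2, -0.3]
width: 0.0571
brass [366, 67, 30, 32, 672] [380.8, 82.0] [0.5063 0.0833 0.082 ] [0.51020437 0.07918615 0.10409978]
top [371, 70, 22, 23, 376] [381.7, 80.8] [0.5093 0.0805 0.104 ]
knob [297, 223, 24, 24, 440] [308.4, 234.7] [0.6349 0.0213 0.102 ]
[[ 0.5409  0.0189]
 [ 0.5553  0.0454]
 [ 0.5566 -0.0068]
 [ 0.5867 -0.0061]
 [ 0.5856  0.0463]
 [ 0.6012  0.0206]] [0.57103362 0.01972229]
```

View pics/w9.png

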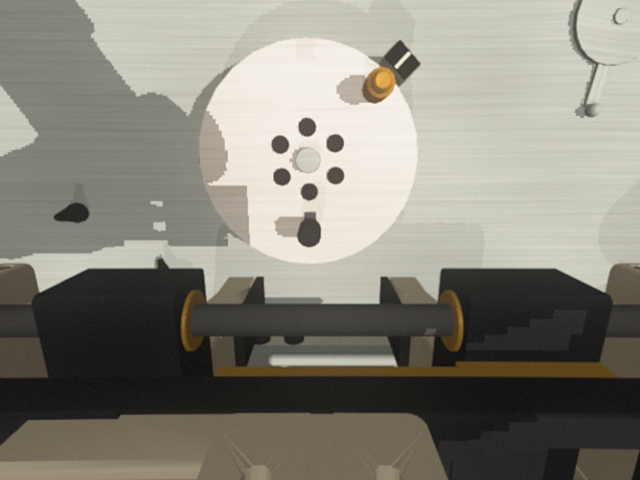

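View pics/s10.png

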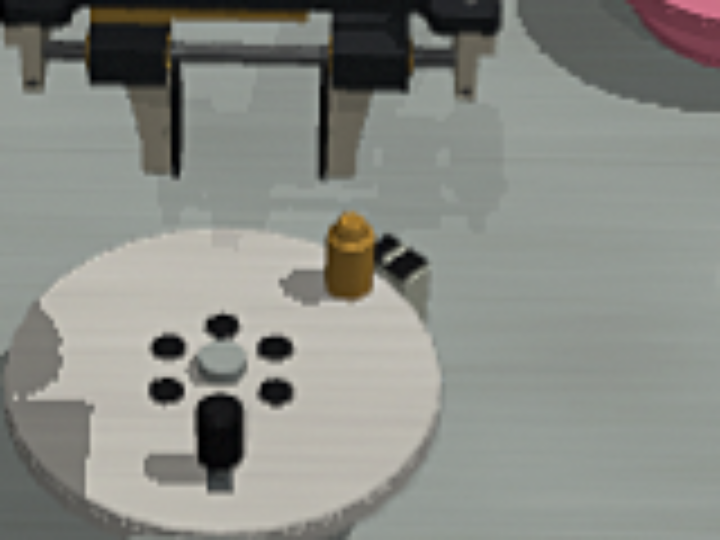

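```bash
python3 -c "
from station import arm
print(arm.job_done())"
```

```text
the job is handed in; nothing more can be done
None
```

The tight stretch is standing at the shoe block with the brass marker upright on the disc above it. I handed the job in at about 29.5 s; no verdict was reported.

- **Finding the stretch:** I turned the disc by its knob at about 0.44 rad/s, slower near the edges. The drag rose to about 8–10 N between knob angles of about 347° and 15°. Approaches from both directions put its middle at 0.7°, and the knob was left at about 1.5°. The radial force on the knob stayed under 3 N wherever I read it, about 1 mm of spring.
- **Placing the marker:** The arm pressed it onto the disc with up to about 10.5 N before I backed off and let go.
- **Last checks:** The wrist camera put the marker's top about 1.5 mm from the point above the shoe. It looks upright in both views. The knob sat at about 1.2°, so the disc had not turned. The arm was clear, and I saw no bystander disturbed in the views.
- **Not fully checked:** I could not measure the disc-to-block force directly, so it rests on the drag I felt at the knob. While I held the knob there was an unexplained upward force on the tool of about 5–6 N. It disappeared when I let go.

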